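# Square a film applicator into the start corner of a draw-down bed

## Robot

A 6-joint arm with a two-finger parallel gripper is mounted at the origin on a cart in front of the work surface, level with it; the furniture and walls round the work are solid. World frame = base frame: x ahead of the robot, y to its left, z up, the work surface at z = 0. Lengths are in m, angles in rad, forces in N, time in s.
With the tool pointing down it reaches from about 0.35 to 0.85 m from the base axis. Payload 8.1 kg.
Tool frame: the origin (TCP) lies midway between the tips of the shut fingers; the grasp point (between the pads) lies 19 mm behind it; z points along the fingers, y is the direction in which the jaws open and shut (so a half turn about z gives the same grasp; the last joint's range is limited). The gripper opens to 93 mm and grips with 3 to 60 N. Pads are 15 mm wide; open, the fingers measure 128 mm over their backs; the gripper's body (75 mm by 188 mm) begins 65 mm behind the grasp point.
Start: joints at [-1.357, 0.13, 1.488, -0, 1.523, -0.085], TCP at [0.177, -0.573, 0.219] pointing down, gripper open.
Joint ranges: [-2.96, 2.96], [-0.89, 2.26], [0.02, 2.5], [-1.34, 4.48], [0, 2.73], [-2.66, 2.66]. Speed limits (rad/s): [2.39, 2.39, 2.79, 3.14, 3.14, 3.14].

## Interface

Orientations are given as a 3x3 rotation matrix whose columns are the frame's x, y, z axes.
In Python, from cell import arm gives the robot as it stands. Calls block until the motion is done:
- arm.movep(position, orientation): joint-space move of the TCP to a pose.
- arm.move_l(position, orientation=None, vel=0.15): straight line of the TCP; orientation=None keeps the orientation; vel is the mean speed in m/s.
- arm.move_joints(angles): joint-space move.
- arm.let_go() and arm.close(): open the fingers fully, or close them until they stop; the grip force is fixed at half the most.
- arm.dwell(seconds).
- arm.solve_ik(position, orientation): joint angles nearest the present ones, or None.
- arm.get_obs(): the state.
- arm.grab_frame(name): name is "side" or "top"; returns a dict with "image" (480x640x3 uint8, red, green, blue), "z_map" (480x640 float32, m along the optical axis (not along the pixel's ray), 0 where there is no reading), "fx", "fy", "cx", "cy" (pixels), "world_from_camera" (4x4, takes a point from camera to world coordinates). Camera axes: x right, y up, looking along -z (the intrinsics and any distortion apply to the point x, -y, -z); pixel columns grow to the right and rows downward; lengths in m; the calibration is good to about 2 mm. A picture is of the moment at which its call begins.
A pose or a line that the arm cannot do raises arm.Unreachable and nothing moves.
- arm.hand_in(): hands the job in, once; it reports no verdict.
The state is a dict: "time_s": time; "q": joint angles; "joint_vel": joint speeds; "tau": joint torques, N m; "eef_pos": TCP position; "ee_rot": TCP orientation; "force": force on the tool from outside, world axes, zero at the start; "wrist_torque": the same for the moment, N m; "gripper_width": opening from 0.0 (shut) to 1.0 (fully open).
Only numpy, scipy, OpenCV 4.12 (cv2) and the standard library are available. Lean on these libraries where they do the work, as an engineer would, in place of code of your own. Each camera call takes 0.05 s, during which the arm holds its last target. There are 200 camera calls.

## Task

Make the film applicator ready for the next draw-down: with the fingertips, push it from outside along the bed until its long far side sits flush against the end stop and its left end flush against the side rail, then leave it there. Do not grip, straddle or lift it, and do not disturb the paint tin, the stopwatch and the dropper bottle that stand round the bed.

Things in the scene. Friction and masses are not known exactly. Their poses are not given: they have to be found in the camera images.
- drawdown_bed: fixed aluminium bed 240 (its x) x 280 mm (y), half white, half black, flat top 12 mm above the origin (centre of underside, on the bench). Steel end stop along its far +x edge, inner face at x +108 mm; side rail along its left +y edge, inner face at y +128 mm; both 12 mm wide, 10 mm above the bed, with 3 mm screw heads on top. Other edges open. z up, yaw up to 0.3 rad
- bed_corner (a point): inner corner of the bed, on the bed top, where the stop's inner face meets the rail's inner face; axes as the bed's (+x through the stop, +y through the rail)
- film_applicator: loose grey metal frame, about 0.3 kg, 113 (its x) x 44 (y) x 34 mm; origin: centre of underside, z up. End cheeks 10 mm thick, 44 wide, joined by two long bars set back 2-3 mm from the cheeks' edges. Starts askew by up to 0.35 rad on the bed, its +x roughly along the bed's +y (to the rail), its -y along the bed's +x (to the stop). Slides with plain friction
- foot_left (a point): lower corner of the applicator's left cheek, at (+56.5, -22, 0) mm in the applicator's frame: it belongs in the bed's corner
- foot_right (a point): lower corner of the applicator's right cheek, at (-56.5, -22, 0) mm in the applicator's frame: it belongs against the end stop
- paint_tin: bystander: small lever-lid tin, 62 mm across, 76 mm high, on the bench beyond the end stop; origin at the centre of its underside
- stopwatch: bystander: black digital stopwatch, 62 x 68 x 20 mm, on the bench left of the side rail; origin at the centre of its underside
- dropper_bottle: bystander: small white bottle with a red cap, 33 mm across, 54 mm high, on the bench right of the bed; origin at the centre of its underside
Things that resemble listed ones, but are neither listed nor needed, are in the scene too. What is shaped like the film_applicator but red is not meant.

How it is judged:
At the end, for the whole second after the job is handed in: both far corners of the applicator are within 2.5 mm of the end stop and its left cheek is within 2.5 mm of the side rail; it lies flat and at rest on the bed; tin, stopwatch and dropper bottle are within 8 mm of where they stood (x of foot_left in the frame of bed_corner between -0.0025 and 0.003 m and x of foot_right in the frame of bed_corner between -0.0025 and 0.003 m and y of foot_left in the frame of bed_corner between -0.0025 and 0.003 m and z of film_applicator in the frame of drawdown_bed below 0.0145 m and angle between film_applicator's own z axis and vertical below 0.03 rad and linear speed of film_applicator below 0.01 m/s and distance of each of paint_tin, stopwatch, dropper_bottle from where it was at the start of the episode below 0.008 m); the robot touches nothing.
It fails at once if the applicator is lifted or tipped (more than 5 mm off the bed, or 0.15 rad) (z of film_applicator in the frame of drawdown_bed above 0.017 m or angle between film_applicator's own z axis and vertical above 0.15 rad).
It fails at once if the applicator is gripped or straddled: the grasp point between the fingers comes inside the applicator's outline, lower than 3 mm above its top (x of the grasp point in the frame of film_applicator between -0.056 and 0.056 m and y of the grasp point in the frame of film_applicator between -0.022 and 0.022 m and z of the grasp point in the frame of film_applicator below 0.037 m).
It fails at once if a bystander is moved more than 8 mm or tipped (distance of any of paint_tin, stopwatch, dropper_bottle from where it was at the start of the episode above 0.008 m or angle between any of paint_tin, stopwatch, dropper_bottle's own z axis and vertical above 0.3 rad).
It also fails if it takes over 51 s, if anything falls off the work surface, if the arm or the gripper's body presses on something with over 40 N, if the wrist force passes 120 N, or if a joint passes its speed limit or range.

## Working session

There is one attempt and no reset: what is moved stays moved. The work goes in short steps, each a Python script; the robot and the scene stay as the last script left them, time stands still between calls to the robot, and variables do not carry over. Pictures are saved under pics/ and viewed, about 8 in all and at most 12, crops included, and the job is handed in when it is done.

```bash
ls; mkdir -p pics
python3 - <<'E'
from cell import arm
import cv2,numpy as np
for n in ("top","side"):
    f=arm.grab_frame(n); cv2.imwrite(f"pics/{n}0.png",f["image"][:,:,::-1]); np.savez(f"{n}0.npz",**f)
    print(n,f["fx"],f["fy"],f["cx"],f["cy"],[k for k in f]); print(f["world_from_camera"].round(3))
print(arm.get_obs()["time_s"],arm.get_obs()["force"])
E
```

```text
pics
top 610.1354849122313 610.1354849122313 332.82165944208975 231.7644158756498 ['image', 'z_map', 'fx', 'fy', 'cx', 'cy', 'world_from_camera']
[[ 1.300e-02  9.890e-01 -1.450e-01  4.880e-01]
 [-1.000e+00  9.000e-03 -2.500e-02 -1.000e-03]
 [-2.400e-02  1.460e-01  9.890e-01  1.097e+00]
 [ 0.000e+00  0.000e+00  0.000e+00  1.000e+00]]
side 610.1279250408008 610.1279250408008 319.6016376399303 233.49425890465338 ['image', 'z_map', 'fx', 'fy', 'cx', 'cy', 'world_from_camera']
[[ 0.832 -0.473  0.29   1.029]
 [ 0.555  0.698 -0.452 -0.556]
 [ 0.012  0.537  0.844  1.104]
 [ 0.     0.     0.     1.   ]]
0.1 [ 0.7470895  -0.07568202  0.02422424]
```

View pics/top0.png

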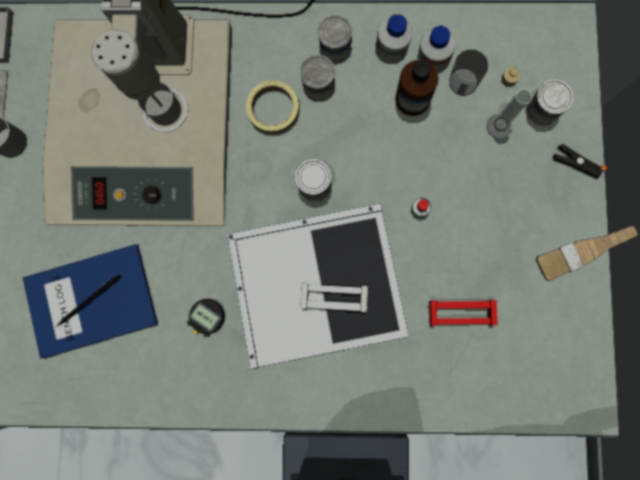

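View pics/side0.png

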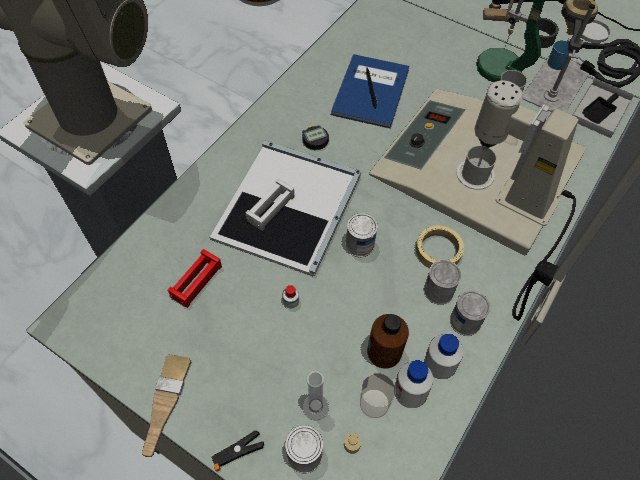

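The top view shows the bed with corners near (230,237), (382,207), (407,338) and (254,367); the stop is along the upper edge and the rail on the left. Two things could be the applicator: the grey frame on the bed at (335,298) and the red frame at (463,313). By the description it is the grey one. The tin is at (314,180), the stopwatch at (206,317) and the bottle at (421,208). Next I'll measure the poses and take the close crop.

```bash
cat > h.py <<'E'
import numpy as np,cv2
def pts(f):
    v,u=np.mgrid[0:480,0:640]; z=f["z_map"]
    P=np.stack([(u-f["cx"])/f["fx"]*z,-(v-f["cy"])/f["fy"]*z,-z],-1); T=f["world_from_camera"]
    return P@T[:3,:3].T+T[:3,3]
def ray(f,uv,h):
    uv=np.asarray(uv,float).reshape(-1,2);T=f["world_from_camera"]
    d=np.c_[(uv[:,0]-f["cx"])/f["fx"],-(uv[:,1]-f["cy"])/f["fy"],-np.ones(len(uv))]@T[:3,:3].T
    return (T[:3,3]+d*((h-T[2,3])/d[:,2])[:,None])[:,:2]
E
python3 - <<'E'
from h import *
f=dict(np.load("top0.npz")); im=f["image"]; P=pts(f); Z=P[...,2]
print("bench z",np.median(Z[380:400,100:250]),"bed",np.median(Z[320:340,270:300]))
c=im[195:380,215:420]; cv2.imwrite("pics/c1.png",cv2.resize(c[:,:,::-1],None,fx=3.5,fy=3.5,interpolation=cv2.INTER_CUBIC))
# applicator: high points within bed region
m=np.zeros((480,640),np.uint8); cv2.fillPoly(m,[np.array([[245,250],[375,222],[397,330],[262,355]])],1)
hm=((Z>0.034)&(m>0)).astype(np.uint8)
n,l,st,ce=cv2.connectedComponentsWithStats(hm); print(st,ce)
pp=P[hm>0][:,:2].astype(np.float32)
print("app depth rect",cv2.minAreaRect(pp), "z",np.percentile(P[hm>0][:,2],[10,50,90]))
# bed outline
g=(Z>0.006)&(Z<0.03); k=np.zeros_like(m); k[195:380,215:420]=1
bb=(g&(k>0)).astype(np.uint8); bb=cv2.morphologyEx(bb,cv2.MORPH_OPEN,np.ones((3,3)))
n,l,st,ce=cv2.connectedComponentsWithStats(bb); i=1+st[1:,4].argmax()
print("bed depth rect",cv2.minAreaRect(P[l==i][:,:2].astype(np.float32)),st[i])
E
```

```text
bench z 0.00021413251619784024 bed 0.012303398612349636
[[     0      0    640    480 306130]
 [   324    240      1      1      1]
 [   349    245      1      1      1]
 [   271    248      1      1      1]
 [   284    251      1      1      1]
 [   292    251      1      1      1]
 [   371    251      1      1      1]
 [   304    254      1      1      1]
 [   262    257      1      1      1]
 [   317    257      1      1      1]
 [   354    256      1      1      1]
 [   367    258      1      1      1]
 [   296    260      1      1      1]
 [   254    262      1      1      1]
 [   345    262      1      1      1]
 [   374    262      1      1      1]
 [   262    266      1      1      1]
 [   298    267      1      1      1]
 [   359    266      1      1      1]
 [   259    268      1      1      1]
 [   336    269      1      1      1]
 [   343    269      1      1      1]
 [   345    268      1      1      1]
 [   326    270      1      1      1]
 [   289    272      1      1      1]
 [   271    275      1      1      1]
 [   378    275      1      1      1]
 [   308    276   
[... 2857 characters left out ...]
.        ]
 [282.         313.        ]
 [319.         313.        ]
 [284.         314.        ]
 [260.         318.        ]
 [282.5        320.5       ]
 [291.         320.        ]
 [388.         321.        ]
 [325.         322.        ]
 [390.5        326.5       ]
 [286.5        331.5       ]
 [283.         332.        ]
 [344.         336.        ]
 [265.         341.        ]]
app depth rect ((0.5199708938598633, 0.02394425868988037), (0.11364921927452087, 0.062010541558265686), 87.7896957397461) z [0.03870985 0.04260267 0.04820236]
bed depth rect ((0.552706241607666, 0.05468937009572983), (0.24034656584262848, 0.2806352972984314), 11.946722984313965) [  227   204   181   164 19904]
```

View pics/c1.png

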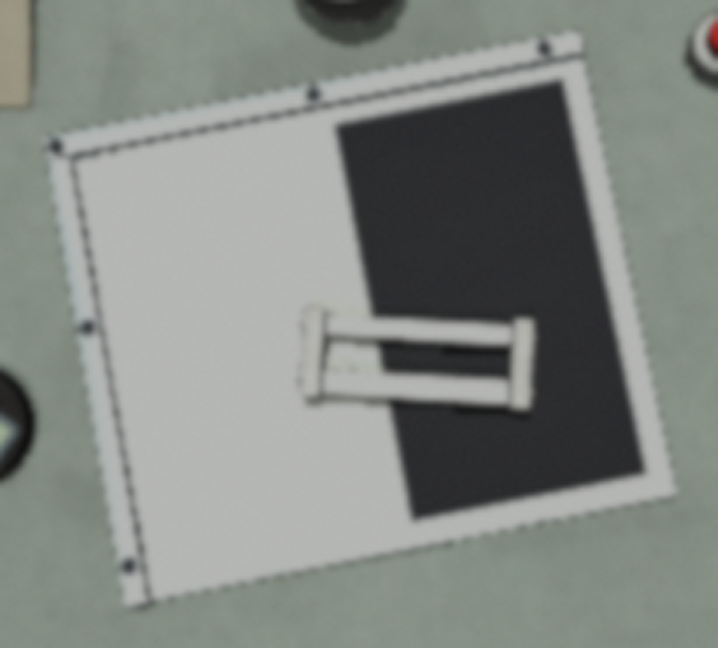

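The crop shows the grey frame with cheeks at about crop px (315,355) and (522,363). The inner lines of stop and rail meet at (75,155).

Run:
```python
from h import *
f=dict(np.load("top0.npz"))
c=lambda a:np.array(a)/3.5+[215,195]-0.5+0.5/3.5
q=ray(f,c([[75,155],[582,55],[148,600],[52,143],[578,33],[675,492],[128,607]]),0.012); print(q.round(4).tolist())
t=np.deg2rad(11.947); R=np.array([[np.cos(t),-np.sin(t)],[np.sin(t),np.cos(t)]])
ctr=np.array([.5527,.0547]); print("corner from rect",ctr+R@[.108,.128])
print("lines yaw",np.arctan2(-(q[1]-q[0])[0],-(q[1]-q[0])[1])*-1, np.arctan2(*(q[0]-q[2])[::-1]))
a=ray(f,c([[303,306],[535,318],[531,409],[303,402]]),0.046); print("app corners world",a.round(4).tolist()); 
print("in bed",((a-ctr)@R).round(4).tolist(), a.mean(0))
from cell import arm
for s in (1,-1):
    M=np.array([[np.cos(t),np.sin(t),0],[np.sin(t),-np.cos(t),0],[0,0,-1]])@np.diag([s,s,1])
    for b in ([-.11,-.02,.1],[-.11,-.02,.02],[.06,.07,.02],[.08,-.1,.02]):
        print(s,arm.solve_ik(list(ctr+R@b[:2])+[b[2]],M))
```

```text
[[0.6326, 0.2004], [0.6871, -0.06], [0.409, 0.1558], [0.6387, 0.2126], [0.6986, -0.0579], [0.4656, -0.1067], [0.4054, 0.1657]]
corner from rect [0.6318638  0.20228419]
lines yaw 0.2063206500492766 0.1970357600563415
app corners world [[0.5542, 0.0788], [0.5496, -0.0353], [0.5053, -0.0336], [0.5073, 0.0778]]
in bed [[0.0064, 0.0232], [-0.0217, -0.0874], [-0.0647, -0.0765], [-0.0396, 0.032]] [0.52907958 0.02192252]
1 [-8.66666976e-02 -1.96820114e-01  2.02919492e+00 -4.44089210e-16
  1.30921785e+00  1.27561514e+00]
1 [-8.66666976e-02 -8.07107196e-02  2.08539321e+00 -4.44089210e-16
  1.13691016e+00  1.27561514e+00]
1 [ 1.39643851e-01  3.37935065e-01  1.62592779e+00 -4.44089210e-16
  1.17772980e+00  1.50192569e+00]
1 [-1.19338202e-01  4.34634020e-01  1.50186527e+00 -4.44089210e-16
  1.20509336e+00  1.24294364e+00]
-1 [-8.66666976e-02 -1.96820114e-01  2.02919492e+00 -4.44089210e-16
  1.30921785e+00 -1.86597751e+00]
-1 [-8.66666976e-02 -8.07107196e-02  2.08539321e+00 -4.44089210e-16
  1.13691016e+00 -1.86597751e+00]
-1 [ 1.39643851e-01  3.37935065e-01  1.62592779e+00 -4.44089210e-16
  1.17772980e+00 -1.63966696e+00]
-1 [-1.19338202e-01  4.34634020e-01  1.50186527e+00 -4.44089210e-16
  1.20509336e+00 -1.89864901e+00]
```

```bash
cat >> h.py <<'E'
t=0.206; R=np.array([[np.cos(t),-np.sin(t)],[np.sin(t),np.cos(t)]]); corner=np.array([.632,.2015]); ctr=corner-R@[.108,.128]
def M(a=0):  # tool y along -bed y, turned by a
    a=t+a; return np.array([[np.cos(a),np.sin(a),0],[np.sin(a),-np.cos(a),0],[0,0,-1.]])
def bp(x,y,z): return list(ctr+R@[x,y])+[z]
def tobed(p): return (np.asarray(p)-ctr)@R
def fb(arm): o=arm.get_obs(); return (o["force"][:2]@R).round(1), round(float(o["force"][2]),1), tobed(o["eef_pos"][:2]).round(4), round(o["time_s"],2)
E
python3 - <<'E'
from h import *
from cell import arm
arm.movep(bp(-.105,-.027,.12),M()); print(fb(arm))
arm.move_l(bp(-.105,-.027,.020),vel=.15); print(fb(arm))
for x in (-.08,-.06,-.04,-.02): arm.move_l(bp(x,-.027,.020),vel=.06); print(fb(arm))
for n in ("side","top"):
    f=arm.grab_frame(n); cv2.imwrite(f"pics/{n}1.png",f["image"][:,:,::-1])
    s=f["image"][120:290,180:390] if n=="side" else f["image"][195:380,215:420]
    cv2.imwrite(f"pics/c2{n}.png",cv2.resize(s[:,:,::-1],None,fx=3,fy=3))
E
```

```text
(array([-0.3,  0. ]), 0.5, array([-0.1048, -0.0277]), 2.42)
(array([-0.6, -0.5]), 0.3, array([-0.1044, -0.0273]), 3.23)
(array([-0.8,  0.7]), -0.1, array([-0.0799, -0.0269]), 3.8)
(array([ 0.2, -0.7]), -0.3, array([-0.0598, -0.027 ]), 4.28)
(array([-0.6,  0.5]), 0.4, array([-0.0397, -0.027 ]), 4.77)
(array([-0.5, -1.2]), -0.8, array([-0.0198, -0.027 ]), 5.25)
```

View pics/c2side.png

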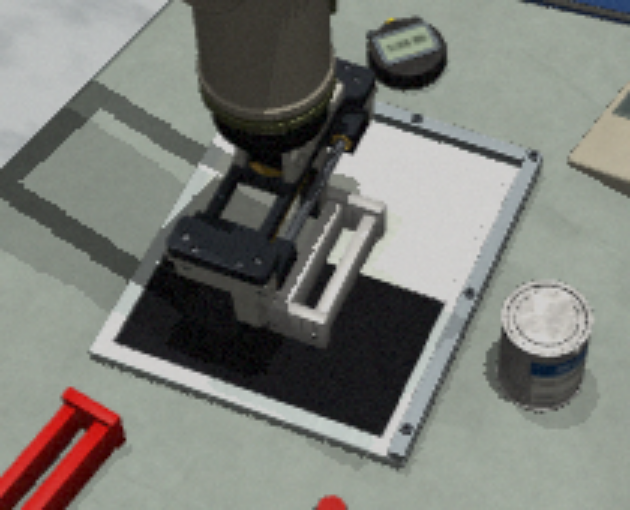

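The side crop shows both fingers behind the cheeks, with the frame now roughly parallel to the stop. I'll go on to the stop.

Run:
```python
from h import *
from cell import arm
arm.move_l(bp(.048,-.027,.020),vel=.06); print(fb(arm))
x=.048
while x<.064:
    x+=.0015; arm.move_l(bp(x,-.027,.020),vel=.03); r=fb(arm); print(r)
    if r[0][0]<-6: break
arm.move_l(bp(x-.03,-.027,.020),vel=.1)
arm.move_l(bp(x-.03,-.027,.12),vel=.25)
arm.movep(bp(-.1,-.12,.2),M()); print(fb(arm))
f=arm.grab_frame("top"); np.savez("top2.npz",**f); s=f["image"][195:380,215:420]
cv2.imwrite("pics/c3.png",cv2.resize(s[:,:,::-1],None,fx=3.5,fy=3.5,interpolation=cv2.INTER_CUBIC))
```

```text
(array([-0.5,  0.2]), 0.3, array([ 0.048, -0.027]), 6.63)
(array([-0.8, -0.3]), 0.8, array([ 0.0494, -0.027 ]), 6.88)
(array([-0.7, -0.5]), 0.1, array([ 0.051, -0.027]), 7.13)
(array([-0.6, -0.9]), -0.3, array([ 0.0527, -0.027 ]), 7.38)
(array([0.3, 0.2]), 0.0, array([ 0.0542, -0.027 ]), 7.63)
(array([-6.6,  0. ]), 5.1, array([ 0.0544, -0.027 ]), 7.88)
(array([0. , 0.5]), -0.1, array([-0.1   , -0.1195]), 9.62)
```

View pics/c3.png

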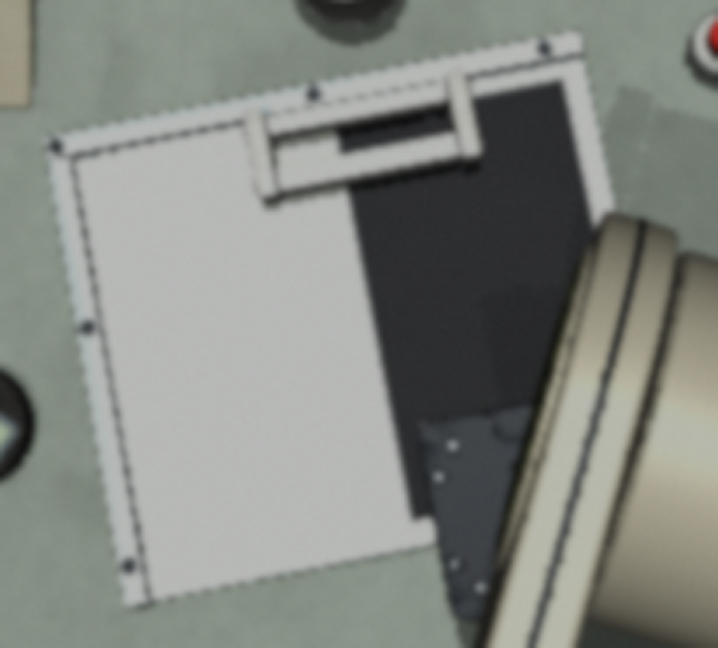

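Run:
```python
from h import *
from cell import arm
f=dict(np.load("top2.npz"))
c=lambda a:np.array(a)/3.5+[215,195]-0.5+0.5/3.5
a=tobed(ray(f,c([[247,117],[466,73],[480,158],[268,203]]),0.046)); print(a.round(4).tolist())
print("bottle",tobed(ray(f,[[423,207]],.05)))
yr=a[1:3,1].mean()
arm.close()
y0=yr-.0175-.015; xc=.0845
arm.movep(bp(xc,y0,.12),M()); arm.move_l(bp(xc,y0,.020),vel=.15); print(fb(arm))
yend=.128-.113-.0175
arm.move_l(bp(xc,yend-.008,.020),vel=.06); print(fb(arm))
y=yend-.008
while y<yend+.008:
    y+=.0015; arm.move_l(bp(xc,y,.020),vel=.03); r=fb(arm); print(r)
    if r[0][1]<-6: break
arm.move_l(bp(xc,y-.03,.020),vel=.1); arm.move_l(bp(xc,y-.03,.12),vel=.25)
# seat against the stop
arm.movep(bp(.02,.0715,.12),M()); arm.move_l(bp(.02,.0715,.020),vel=.15)
arm.move_l(bp(.048,.0715,.020),vel=.06); x=.048
while x<.064:
    x+=.0015; arm.move_l(bp(x,.0715,.020),vel=.03); r=fb(arm); print(r)
    if r[0][0]<-6: break
arm.move_l(bp(x-.03,.0715,.020),vel=.1); arm.move_l(bp(x-.03,.0715,.12),vel=.25)
arm.movep(bp(-.1,-.12,.2),M()); print(fb(arm))
for n in ("side","top"):
    f=arm.grab_frame(n); np.savez(n+"3.npz",**f); s=f["image"][120:290,180:390] if n=="side" else f["image"][195:310,215:380]
    cv2.imwrite(f"pics/c4{n}.png",cv2.resize(s[:,:,::-1],None,fx=3.5,fy=3.5,interpolation=cv2.INTER_CUBIC))
```

```text
[[0.1046, 0.0338], [0.1051, -0.0776], [0.0618, -0.076], [0.0602, 0.0314]]
bottle [[ 0.09347956 -0.20858511]]
(array([ 0.1, -0.7]), 0.6, array([ 0.0853, -0.1098]), 12.76)
(array([ 0. , -2.5]), 0.8, array([ 0.0846, -0.0106]), 14.56)
(array([ 0.1, -2.4]), 1.3, array([ 0.0845, -0.0089]), 14.81)
(array([-0.1, -1.1]), 0.8, array([ 0.0844, -0.0073]), 15.06)
(array([-0.2,  0. ]), 0.7, array([ 0.0844, -0.0057]), 15.31)
(array([ 0.9, -0.1]), -0.6, array([ 0.0844, -0.0043]), 15.56)
(array([ 0.2, -0.5]), 0.6, array([ 0.0844, -0.0028]), 15.81)
(array([-1.7, -3.9]), 0.6, array([ 0.0844, -0.0018]), 16.06)
(array([-1.8, -9.6]), 0.6, array([ 0.0844, -0.0017]), 16.31)
(array([-0.5, -0.7]), -0.6, array([0.0493, 0.0715]), 19.54)
(array([-0.3, -0.7]), 0.4, array([0.0511, 0.0715]), 19.79)
(array([-1. ,  0.5]), 0.3, array([0.0526, 0.0715]), 20.04)
(array([ 0.7, -0. ]), 0.5, array([0.0541, 0.0715]), 20.29)
(array([ 1.3, -0.4]), 0.4, array([0.0555, 0.0715]), 20.54)
(array([-5.6, -0.1]), 4.2, array([0.0562, 0.0716]), 20.79)
(array([-11.8,   0.6]), 10.2, array([0.0562, 0.0716]), 21.04)
(array([0.3, 1. ]), -0.1, array([-0.0999, -0.1192]), 23.01)
```

View pics/c4top.png

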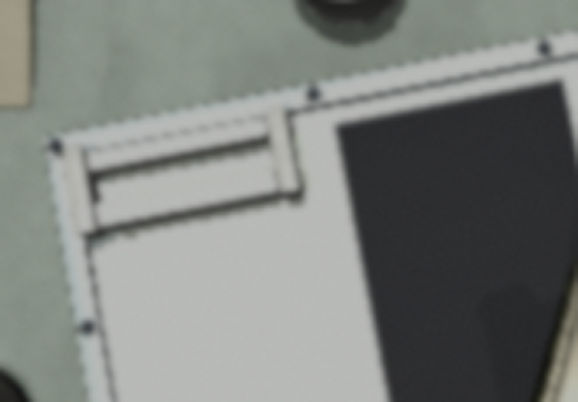

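View pics/c4side.png

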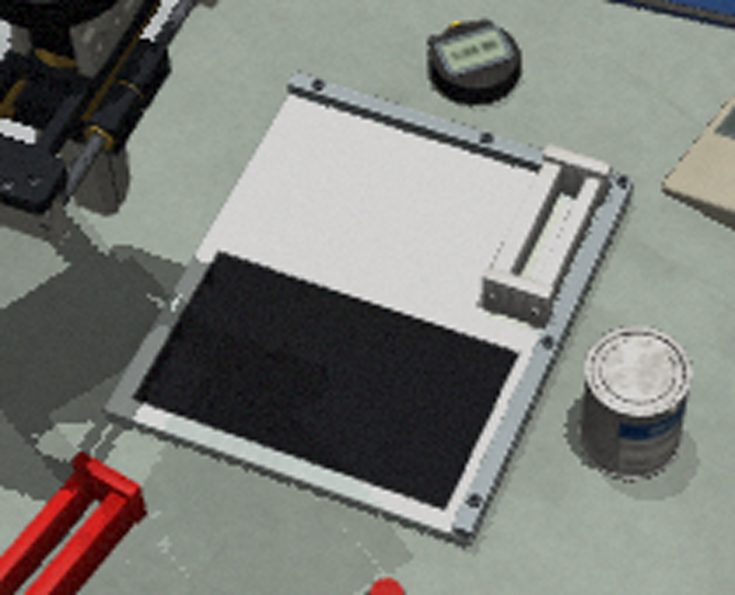

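The top and side crops show the frame in the corner. Contact positions agree with flush: y end at .1287, and the stop at .0544 on the cheeks against .0562 on the set-back bar. I'll confirm squareness by touching each cheek and the end once more.

Run:
```python
from h import *
from cell import arm
def probe(p,d,lim,n=10):  # step along d (bed axes) from start p until contact
    p=np.array(p);d=np.array(d); s=p-.012*d
    arm.movep(bp(*s,.10),M()); arm.move_l(bp(*s,.020),vel=.2); arm.move_l(bp(*p,.020),vel=.06)
    for i in range(n):
        p=p+.001*d; arm.move_l(bp(*p,.020),vel=.03); r=fb(arm)
        if r[0]@d<-lim: break
    print(d,r); arm.move_l(bp(*(p-.015*d),.020),vel=.1); arm.move_l(bp(*(p-.015*d),.10),vel=.25)
probe((.051,.105),(1,0),8)
probe((.051,.030),(1,0),8)
probe((.0845,-.005),(0,1),6)
arm.movep(bp(-.1,-.12,.2),M()); print(fb(arm))
f=arm.grab_frame("top"); np.savez("top5.npz",**f); s=f["image"][165:310,190:440]
cv2.imwrite("pics/c5.png",cv2.resize(s[:,:,::-1],None,fx=3,fy=3,interpolation=cv2.INTER_CUBIC))
P=pts(f); B=tobed(P[...,:2]); k=(P[...,2]>.036)&(P[...,2]<.056)&(B[...,0]>.04)&(B[...,0]<.125)&(B[...,1]>0)&(B[...,1]<.145)
k=cv2.morphologyEx(k.astype(np.uint8),cv2.MORPH_OPEN,np.ones((2,2)))>0
print(cv2.minAreaRect(B[k].astype(np.float32)))
g=dict(np.load("top0.npz"))["image"]
for n,(u,v) in dict(tin=(314,180),watch=(206,317),bottle=(421,208)).items():
    w=np.s_[v-22:v+22,u-22:u+22]; print(n,cv2.phaseCorrelate(*[cv2.cvtColor(i[w],cv2.COLOR_RGB2GRAY).astype(np.float32) for i in (g,f["image"])]))
```

```text
[1 0] (array([-9.5, -0.8]), 7.7, array([0.0543, 0.105 ]), 26.35)
[1 0] (array([-10.5,   0.2]), 8.1, array([0.0544, 0.03  ]), 29.67)
[0 1] (array([-1.1, -8.5]), 0.4, array([ 0.0845, -0.0016]), 32.95)
(array([0.8, 0.2]), -0.5, array([-0.0999, -0.1195]), 34.65)
((0.04288432002067566, 0.018906861543655396), (0.24184583127498627, 0.10512363165616989), 50.591514587402344)
tin ((0.48425373689599027, 0.49827995253481205), 1.0016468104609737)
watch ((0.5064109583252758, 0.49754638482061964), 1.005020508825043)
bottle ((0.5083954423019961, 0.5006975524259261), 1.0330819337161972)
```

View pics/c5.png

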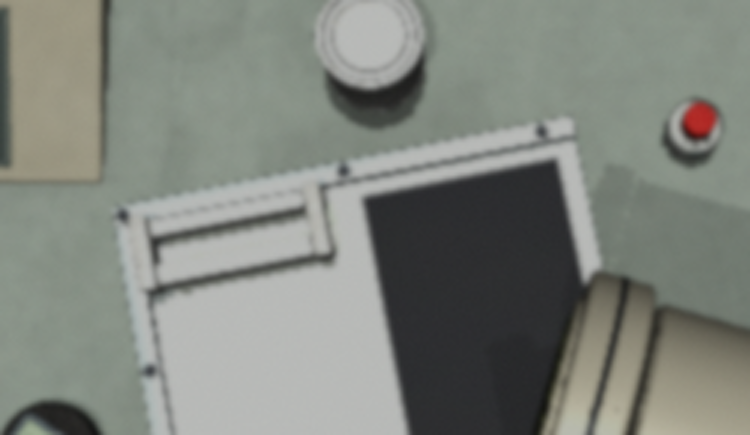

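```bash
python3 -c "
from cell import arm
print(arm.hand_in(), arm.get_obs()['time_s'])"
```

```text
the job is handed in; nothing more can be done
the job is handed in; nothing more can be done
```

The applicator sits in the bed's corner, against both the end stop and the side rail as far as my checks show, and the job is handed in. The last clock reading before hand-in was 34.65 s of the 51 s allowed, and no verdict was reported.

**What I did:** I pushed the grey applicator square against the end stop with both open fingertips on its near side. Then I closed the fingers and pushed its right end until the left cheek met the rail. A last push at the middle of the near side seated it again.

**Last checks that agreed:**
- **End stop:** touching the two cheeks gave contact at 0.0543 and 0.0544 m, so the applicator is parallel to the stop to about 0.1 mm, and it was hard against it at about 10 N.
- **Side rail:** the end push stopped hard at about 8.5 N, with the left end at about y = 0.129 m. The rail is nominally at 0.128 m, so this is within calibration.
- **Bystanders:** tin, stopwatch and bottle each showed a shift of about half a pixel, about 1 mm. It was the same for all three, so it may be measurement bias.

**Checks that failed or disagreed:**
- The final rectangle fit to the depth image was spoiled by stray depth points and gave no usable result, so flushness rests on the contact readings and the last picture.
- The first contact with the stop came about 2 mm short of the position I had calculated, which is within camera calibration.

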